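# Meal tray surface temperature check

### The arm

A 6-joint arm with a two-finger parallel gripper is mounted at the origin on the work surface. World frame = base frame: x ahead of the robot, y to its left, z up, the work surface at z = 0. Lengths are in m, angles in degrees, forces in N, time in s.
With the tool pointing down it reaches from about 0.425 to 0.925 m from the base axis. Payload 12.5 kg.
Tool frame: the origin (TCP) lies on the centre line of the jaws, within the pads' length; the fingertips stand 17 mm ahead of it and the grasp point (between the pads) lies 2 mm behind it (manip.tcp_to_tips is the distance from the TCP to the fingertips, in m); z points along the fingers, y is the direction in which the jaws open and shut (so a half turn about z gives the same grasp; the last joint's range is limited). The gripper opens to 85 mm and grips with 20 to 120 N. Pads are 22 mm wide; open, the fingers measure 114 mm over their backs; the gripper's body (76 mm by 85 mm) begins 54 mm behind the grasp point. The pads swing forward as they close: fully open they stand 13 mm farther back than shut.
Start: joints at [-79.274, 28.126, 89.318, -0, 62.55, -6.05], TCP at [0.18, -0.598, 0.248] pointing down, gripper open.
Joint ranges: [-177.58, 177.58], [-47.91, 125.51], [2.72, 160], [-65.01, 245.01], [3.68, 167.84], [-153.87, 153.87]. Speed limits (degrees/s): [127.2, 127.2, 159.86, 180, 180, 180].

### API

Orientations are given as a 3x3 rotation matrix whose columns are the frame's x, y, z axes.
In Python, from plant import manip gives the robot as it stands. The module is installed in compiled form; this text tells all that it offers.
- The arm moves only by the shell command python3 -m crank 'ROWS' [FORCE]. ROWS is JSON, a list of rows, each a list of 7 numbers: the shift along the tool's x, y, z in m, then the turn, a rotation vector about the tool's x, y, z in degrees, then the finger opening in m, from 0 to 0.0854. In form: [[tx, ty, tz, ax, ay, az, jaw], ...]. A call has 1 to 12 rows; each row is the pose to reach, as a shift and turn from the pose commanded when the call began, along the tool's axes at that moment; what a row does not reach only later rows make up. A row lasts 1/8 s, in which the tool goes at most 62.5 mm and 10.7 degrees, less where a joint would pass 70% of its speed; a pose out of reach is approached as far as the arm can. A call with a gripper value outside its range is refused whole. The fingers move at their own pace and stop on an object; FORCE is the grip in N (left out, the last holds). Time passes only in rows, so rows that repeat a pose let the fingers close. It gives the time, the measured TCP pose, the force and the opening at its end, in the units of the state.
- manip.read_state(): the state, without advancing time (a new reading comes with each control period).
- manip.capture(name): name is "scene" or "top"; returns a dict with "pixels" (480x640x3 uint8, red, green, blue), "intrinsics" (3x3 intrinsics, pixels), "world_to_cam" (4x4, takes a point from world to camera coordinates). Camera axes: x right, y down, z forward; pixel columns grow to the right and rows downward; lengths in m; the calibration is good to about 2 mm. A picture is of the moment at which its call begins. There is no depth.
- manip.sign_off(): hands the job in, once; it reports no verdict.
The state is a dict: "t": time; "joint_pos": joint angles; "qd": joint speeds; "effort": joint torques, N m; "eef_pos": TCP position; "eef_rot": TCP orientation; "wrist_force": force on the tool from outside, world axes, zero at the start; "ft_torque": the same for the moment, N m; "width": finger opening in m.
Only numpy, scipy, OpenCV 4.12 (cv2) and the standard library are available. Lean on these libraries where they do the work, as an engineer would, in place of code of your own. Each camera call takes 0.05 s, during which the arm holds its last target.

### The job

Check the temperature of the meal tray's round cup: lift the cover off the cup by its knob and set it down, without dropping it, knob up in the middle of the round wooden board. Then take the contact thermometer out of its holder by its handle and hold its sprung tip on the ring marked in the middle of the cup's floor, square to the sloping floor and pressed lightly so that the tip is pushed about half-way in. Finish while still holding it there, and leave everything else where it stands.

Things in the scene. Friction and masses are not known exactly. Their poses are not given: they have to be found in the camera images.
- spot (a point): Marked spot: centre of a dark ring 26 mm across on the floor of the tray's round cup (78 mm across, 22 mm deep; the only round compartment, middle of the row nearest the robot). z is square to the sloping floor, out of the cup; x up the slope; y along the tray's long side. The tray's top face, on which the cover's disc lies at the start, is 22 mm above the spot along z.
- tray: Stainless six-compartment meal tray, 210 x 290 x 28 mm, fixed on a stand that tilts it 0.3 rad, lower on the robot's side. Origin at the centre of its underside, 80 mm above the table; axes as for the spot, which lies at x -48 mm. Food in other compartments is fixed, up to 46 mm above the tray's top.
- cover_grip (a point): Middle of the knob of the round steel cover: black cylinder 22 mm across, 36 mm tall. The cover, about 0.12 kg, is a disc 88 mm across, 4 mm thick, with a plug 66 mm across, 6 mm deep under it. The point is 28 mm above the disc's underside and 34 mm above the plug's, on which it stands on a flat surface. z: its axis, knob up. At the start it lies tilted with the tray.
- cover: The same cover; origin on its axis at the disc's underside (28 mm below the knob's middle).
- board_top (a point): Centre of the upper face of the round wooden board, 130 mm across, 15 mm thick, fixed on the table; z up. It stands right of the tray, in either of two places (the thermometer holder has the other).
- thermo_grip (a point): Contact thermometer, about 0.13 kg, standing upright tip down in its holder. Point on the axis of its grey box handle, 55 mm above the handle's underside. Handle 34 mm (x) x 22 mm (y) x 95 mm (z): grip it across y. Below is a steel stem on the same axis; its tip ends 140 mm below this point. z points up the handle, away from the tip.
- thermo: The same thermometer; origin on its axis at the handle's underside, which rests on the holder's top. Axes as for its grip point.
- tip_end (a point): Centre of the end face of the thermometer's tip, a flat disc 14 mm across on a sprung rod. With the tip out it is 85 mm below the handle's underside along the axis. z points along the stem towards the handle.
- tip (a joint): How far the sprung tip is pushed into the stem, m: 0 out, 0.014 fully in. The spring pushes with about 0.9 N at the start of travel and 0.45 N more for each mm, so about 4 N half-way in.
- holder: Fixed steel thermometer holder, foot 90 x 90 mm, top plate 70 x 74 mm at 110 mm height with a 21 mm hole through which the stem hangs; origin at the centre of its underside. The thermometer must be lifted at least 90 mm to clear it.
- bowl: Bystander: small steel bowl, 90 mm across, 40 mm tall, origin at its underside.
- jar: Bystander: glass jar, 54 mm across, 75 mm tall, origin at its underside.
- spoon: Bystander: steel spoon, about 0.2 m long, lying on the table right of the robot.
- mug: Bystander: white mug, 76 mm across, 85 mm tall, origin at its underside.
- bottle: Bystander: clear bottle, 60 mm across, 170 mm tall, origin at its underside.
- tin: Bystander: plain metal tin, 72 mm across, 60 mm tall, origin at its underside.
Things that resemble listed ones, but are neither listed nor needed, are in the scene too. There is more than one size of the thermo; the job needs the middle-sized.

How it is judged (in metres and radians):
On the way, in this order (a step that is already met when the one before it is completed fails the run):
1. the cover lies on the board, knob up and let go (horizontal distance between cover_grip and board_top below 0.03 m and angle between cover_grip's own z axis and vertical below 0.1 rad and z of cover_grip in the frame of board_top between 0.028 and 0.039 m and contact force between the fingers and cover below 0.1 N and linear speed of cover below 0.03 m/s), for 0.2 s.
2. the thermometer's tip is held lightly and squarely on the marked spot (distance between tip_end and spot below 0.009 m and angle between the z axis of tip_end and the z axis of spot, either way round below 0.14 rad and contact force between tip and tray between 1.5 and 8 N and value of joint tip between 0.0025 and 0.0125 m and contact force between the fingers and thermo above 1 N and contact force between thermo and holder below 0.1 N), for 0.3 s.
At the end, for the whole second after the job is handed in: Cover flat on the board, knob up, within 30 mm of its middle, released, at rest; gripped thermometer out of its holder, tip end within 9 mm of the spot, axis within 8 degrees of square to the cup floor, tip in by 2.5 to 12.5 mm at 1.5 to 8 N; arm keeps it there (all of step 1 and all of step 2); the arm keeps its last pose, push and grip.
It fails at once if a bystander is moved by more than 30 mm (distance of any of bowl, jar, spoon, mug, bottle, tin from where it was at the start of the episode above 0.03 m).
It fails at once if the cover is dropped (falls freely faster than 0.8 m/s) (linear speed of cover above 0.8 m/s and contact force between the fingers and cover below 0.1 N).
It also fails if it takes over 62 s, if anything falls off the work surface, if the arm or the gripper's body presses on something with over 40 N, if the wrist force passes 120 N, or if a joint passes its speed limit or range.

## Working session

There is one attempt and no reset: what is moved stays moved. The work goes in short steps, Python scripts to look and compute and a shell command to move; the robot and the scene stay as the last step left them, time stands still between calls to the robot, and variables do not carry over. Pictures are saved under pics/ and viewed, and the job is handed in when it is done.

```bash
mkdir -p pics; cat > h.py <<'E'
import numpy as np, cv2
from plant import manip
def snap(name,tag):
    c=manip.capture(name); cv2.imwrite(f'pics/{tag}.png',c['pixels'][:,:,::-1]); np.savez(f'pics/{tag}.npz',K=c['intrinsics'],T=c['world_to_cam'],p=c['pixels']); return c
def proj(c,P):
    P=np.atleast_2d(P);T=c['T'] if 'T' in c else c['world_to_cam'];K=c['K'] if 'K' in c else c['intrinsics']
    q=P@T[:3,:3].T+T[:3,3]; u=q@K.T; return u[:,:2]/u[:,2:]
def ray(c,uv):
    T=c['T'];K=c['K'];R=T[:3,:3];o=-R.T@T[:3,3];d=R.T@np.linalg.solve(K,[uv[0],uv[1],1.]);return o,d/np.linalg.norm(d)
def atz(c,uv,z):
    o,d=ray(c,uv);return o+d*(z-o[2])/d[2]
def tri(c1,u1,c2,u2):
    o1,d1=ray(c1,u1);o2,d2=ray(c2,u2)
    A=np.stack([d1,-d2],1);s=np.linalg.lstsq(A,o2-o1,rcond=None)[0]
    a=o1+s[0]*d1;b=o2+s[1]*d2;return (a+b)/2,np.linalg.norm(a-b)
E
python3 - <<'E'
from h import *
for n in('scene','top'):
    c=snap(n,n+'0');R=c['world_to_cam'];print(n,-R[:3,:3].T@R[:3,3],R[:3,:3].round(2).tolist(),c['intrinsics'].tolist())
s=manip.read_state();print(s)
E
```

```text
scene [1.20175528 0.77301915 0.86958003] [[-0.74, 0.67, -0.01], [0.41, 0.44, -0.8], [-0.53, -0.6, -0.6]] [[581.3239278657346, 0.0, 326.2758789486131], [0.0, 581.3239278657346, 229.87936534378494], [0.0, 0.0, 1.0]]
top [3.59403535e-01 6.16727273e-04 1.42062641e+00] [[-0.02, -1.0, -0.0], [-0.99, 0.02, -0.12], [0.12, -0.0, -0.99]] [[486.7407124982805, 0.0, 319.8555569633355], [0.0, 486.7407124982805, 238.74730998835753], [0.0, 0.0, 1.0]]
{'t': 0.1, 'joint_pos': array([-7.92716030e+01,  2.81607343e+01,  8.93452721e+01,  3.73422920e-04,
        6.25499328e+01, -6.05038401e+00]), 'qd': array([-0.06194842, -0.14100879, -0.14549012, -0.05223119,  0.02749007,
        0.00220683]), 'effort': array([ 4.60203242e-03, -6.19446158e+01, -2.62024230e+01,  1.26344469e-05,
        2.97410814e-03, -1.63827497e-05]), 'eef_pos': array([ 0.1804145 , -0.59821351,  0.24779391]), 'eef_rot': array([[ 9.57427350e-01,  2.88674278e-01, -1.76063202e-04],
       [ 2.88674311e-01, -9.57426874e-01,  9.60332832e-04],
       [ 1.08655745e-04, -9.70273842e-04, -9.99999523e-01]]), 'wrist_force': array([ 0.28025892, -0.54187803, -0.49346931]), 'ft_torque': array([ 0.02367087,  0.0256131 , -0.04907131]), 'width': 0.0853637862201108}
```

View pics/scene0.png

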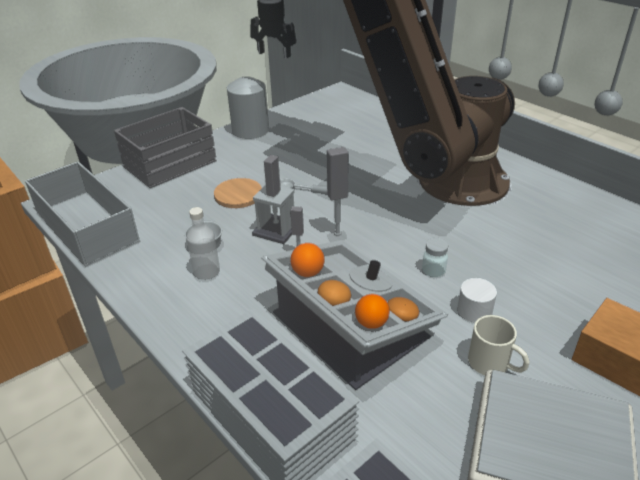

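View pics/top0.png

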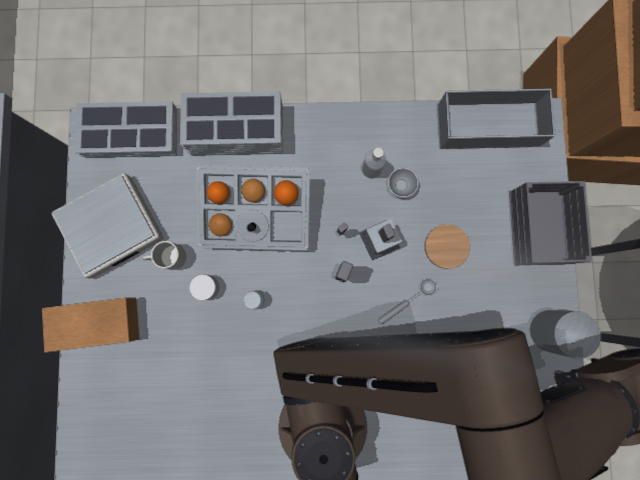

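The scene holds three thermometers. In the top view one stands in the holder at (389,233), a large one is at (343,271) and a small one at (342,229). In the scene view they are at (271,175), (337,175) and (297,220). The only cover knob is at top (251,227) / scene (373,270), and the board is at top (447,246). Next I take close crops.

```bash
python3 - <<'E'
from h import *
a=np.load('pics/scene0.npz')['p'];b=np.load('pics/top0.npz')['p']
x=cv2.resize(a[130:310,200:440],None,fx=3.3,fy=3.3,interpolation=cv2.INTER_CUBIC);cv2.imwrite('pics/c1.png',x[:,:,::-1])
x=cv2.resize(b[160:310,190:480][:, :],None,fx=2.75,fy=2.75,interpolation=cv2.INTER_CUBIC);cv2.imwrite('pics/c2.png',x[:,:,::-1])
x=cv2.resize(b[190:290,320:480],None,fx=5,fy=5,interpolation=cv2.INTER_CUBIC);cv2.imwrite('pics/c3.png',x[:,:,::-1])
x=cv2.resize(b[160:260,190:320],None,fx=6,fy=6,interpolation=cv2.INTER_CUBIC);cv2.imwrite('pics/c4.png',x[:,:,::-1])
E
```

```text
(no output)
```

View pics/c1.png

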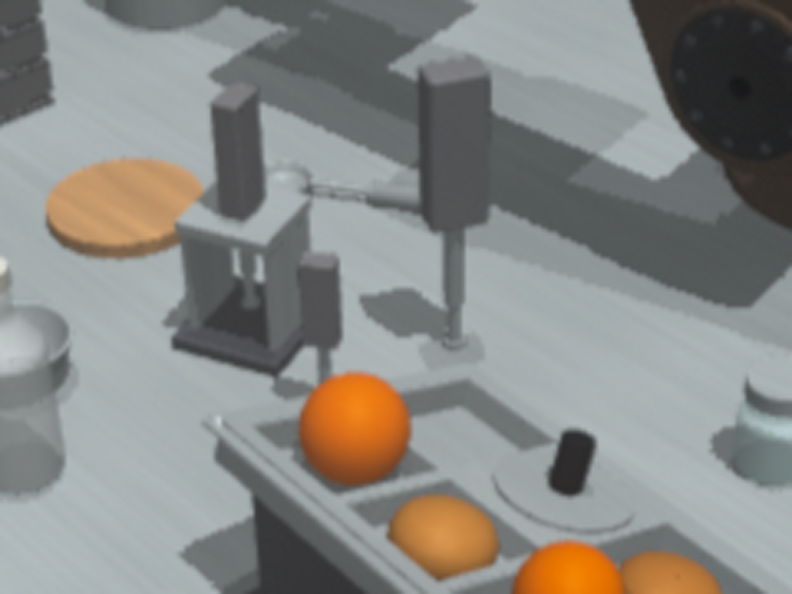

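View pics/c3.png

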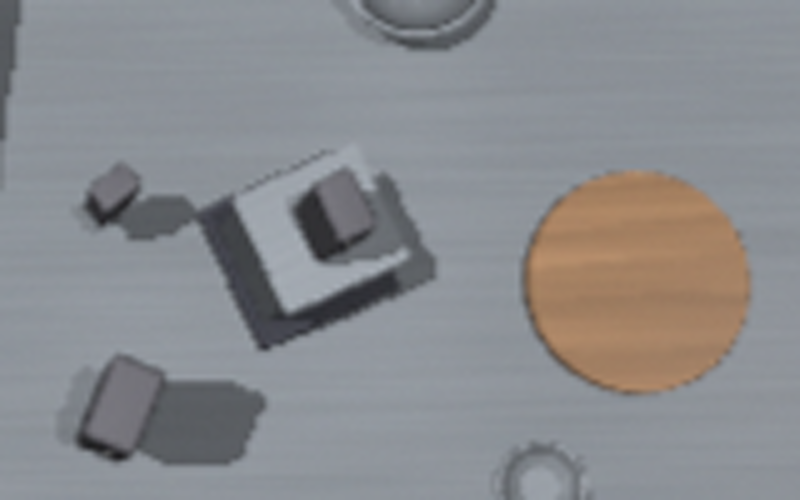

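View pics/c4.png

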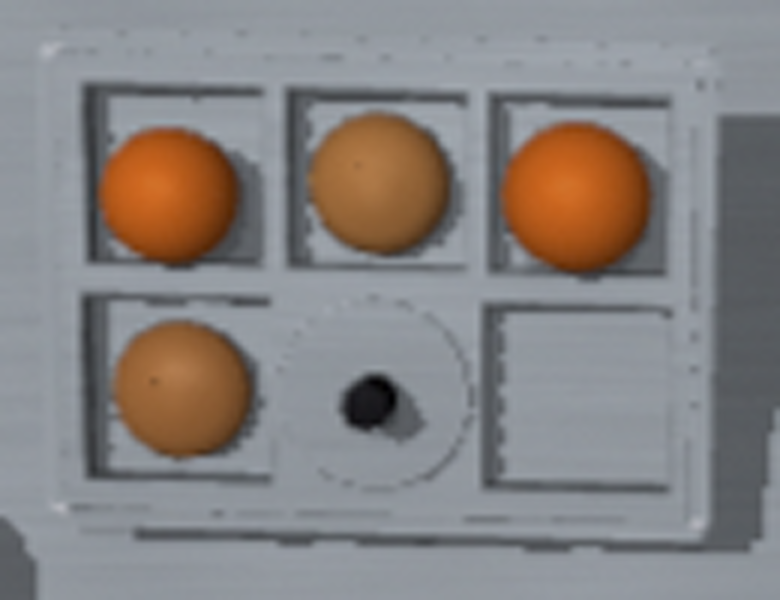

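```bash
cat > fit.py <<'E'
from h import *
from scipy.optimize import least_squares
cs=np.load('pics/scene0.npz');ct=np.load('pics/top0.npz')
def trayR(psi):
    c,s=np.cos(psi),np.sin(psi);Rz=np.array([[c,-s,0],[s,c,0],[0,0,1]])
    a=.3;Ry=np.array([[np.cos(a),0,-np.sin(a)],[0,1,0],[np.sin(a),0,np.cos(a)]]);return Rz@Ry
o=np.array([190,160.])
tc=np.array([[46,48],[712,65],[700,530],[55,508]])/6+o
L=np.array([[105,145,28],[105,-145,28],[-105,-145,28],[-105,145,28]])/1e3
W=lambda p,l:np.array([p[0],p[1],.08])+l@trayR(p[2]).T
r=least_squares(lambda p:(proj(ct,W(p,L))-tc).ravel(),[.75,.1,0]);p=r.x
print('tray',p,np.rad2deg(p[2]),r.fun.reshape(-1,2).round(1).tolist())
print('scene corners',proj(cs,W(p,L)).round(1).tolist())
spot=W(p,np.array([-.048,0,.006]));print('spot',spot)
cg=W(p,np.array([-.048,0,.028+.028]));print('cover grip nominal',cg)
kt=np.array([368,398])/6+o
kt=np.array([251.3,226.3])
k,e=tri(ct,kt,cs,np.array([578,436])/3.3+[200,130]);print('knobtop tri',k,e,'nominal',W(p,np.array([-.048,0,.074])))
h=lambda u:np.array(u)/5+[320,190];s=lambda u:np.array(u)/3.3+[200,130]
k,e=tri(ct,h([345,203]),cs,s([237,97]));print('handletop tri',k,e)
print('handletop z.205',atz(ct,h([345,203]),.205),atz(cs,s([237,97]),.205))
pl=np.array([atz(ct,h(u),.11) for u in [[232,205],[358,145],[410,255],[285,318]]]);print('plate',pl.mean(0),np.linalg.norm(np.diff(pl,axis=0),axis=1))
d1=pl[0]-pl[1];d2=pl[3]-pl[0];print('edge dirs',np.rad2deg(np.arctan2(d1[1],d1[0])),np.rad2deg(np.arctan2(d2[1],d2[0])))
hp=np.array([atz(ct,h(u),.205) for u in [[318,185],[350,168],[375,212],[335,232]]]);print(np.linalg.norm(np.diff(hp,axis=0),axis=1))
m=cv2.inRange(cv2.cvtColor(ct['p'],cv2.COLOR_RGB2HSV),(8,60,80),(25,255,255));m[:, :420]=0;m[:,475:]=0;m[:220]=0;m[275:]=0
M=cv2.moments(m,True);print('board',atz(ct,(M['m10']/M['m00'],M['m01']/M['m00']),.015),M['m00'])
E
python3 fit.py
```

```text
tray [ 0.6116889   0.17846412 -0.05038935] -2.8870969830508018 [[1.9, 0.3], [-1.8, 0.6], [-1.6, -0.7], [1.6, -0.1]]
scene corners [[366.9, 338.9], [267.8, 254.7], [344.3, 239.1], [443.6, 310.2]]
spot [0.56412008 0.18086311 0.07154705]
cover grip nominal [0.54936282 0.18160735 0.11931387]
knobtop tri [0.55027291 0.18173155 0.12830181] 0.0025356723863999976 nominal [0.54405021 0.18187528 0.13650993]
handletop tri [ 0.52151455 -0.17697056  0.1984881 ] 0.002317562239475125
handletop z.205 [ 0.52151886 -0.17681579  0.205     ] [ 0.52750535 -0.16668339  0.205     ]
plate [ 0.51937868 -0.17723843  0.11      ] [0.07651756 0.06615937 0.07635027]
edge dirs 114.34122348769841 -156.8066415417762
[0.01845388 0.02552032 0.02271345]
board [ 0.49815116 -0.3711681   0.015     ] 1552.0
```

```bash
cat > ov.py <<'E'
from h import *
exec(open('fit.py').read().split("r=least")[0].replace("print","#"))
def draw(p,thermo,yaw,board,tag):
    th=np.linspace(0,2*np.pi,60);ci=np.stack([np.cos(th),np.sin(th),0*th],1)
    def box(a,b,z): return np.array([[a,b,z],[a,-b,z],[-a,-b,z],[-a,b,z],[a,b,z]])
    Rz=cv2.Rodrigues(np.array([0,0,yaw]))[0]
    c=[W(p,box(.105,.145,.028)),W(p,ci*.044+[-.048,0,.032]),W(p,ci*.011+[-.048,0,.074]),W(p,ci*.011+[-.048,0,.032]),
     thermo+box(.017,.011,.205)@Rz.T,thermo+box(.017,.011,.11)@Rz.T,thermo+box(.035,.037,.11)@Rz.T,board+ci*.065]
    for n,cam,(u0,v0,u1,v1),f in(('s',cs,(180,140,460,370),2.8),('t',ct,(190,160,480,290),2.75)):
        im=cv2.resize(cam['p'],None,fx=f,fy=f,interpolation=cv2.INTER_CUBIC)
        for q in c: cv2.polylines(im,[(((proj(cam,q)+.5)*f-.5)*8).round().astype(np.int32)],False,(0,255,0),1,cv2.LINE_AA,3)
        im=im[int(v0*f):int(v1*f),int(u0*f):int(u1*f)];cv2.imwrite(f'pics/{tag}{n}.png',im[:,:,::-1])
if __name__=='__main__':
    draw([.6117,.1785,-.0504],np.array([.5215,-.177,0]),np.deg2rad(23.8),np.array([.4982,-.3712,.015]),'o1')
E
python3 ov.py
```

```text
(no output)
```

View pics/o1s.png

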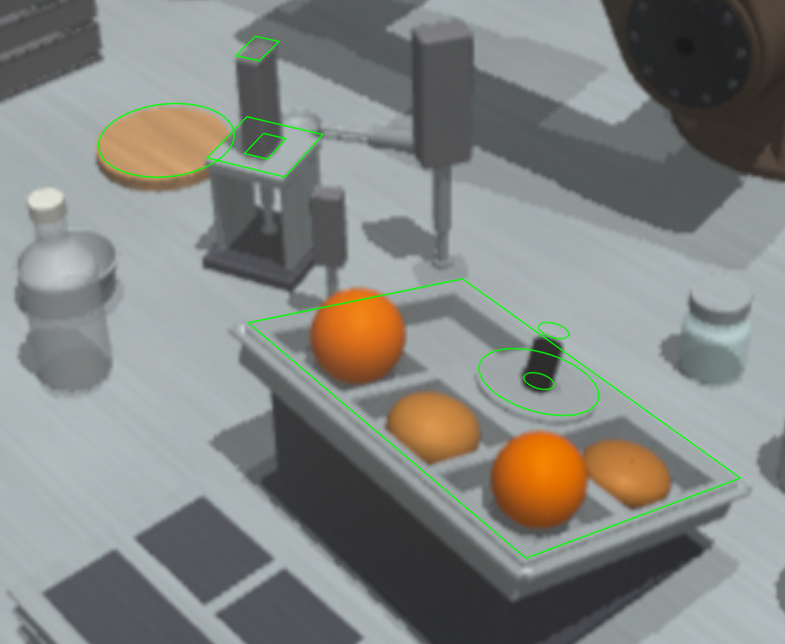

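View pics/o1t.png

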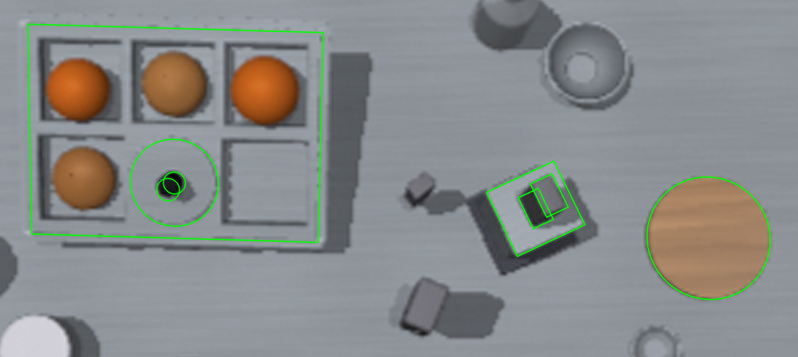

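```bash
python3 - <<'E'
from h import *
a=np.load('pics/scene0.npz')['p'];b=np.load('pics/top0.npz')['p']
def z(im,u0,v0,w,h,f):
    x=cv2.resize(im[v0:v0+h,u0:u0+w],None,fx=f,fy=f,interpolation=cv2.INTER_NEAREST)
    for k in range(0,w,10): cv2.putText(x,str(u0+k),(k*f,10),0,.35,(255,255,0),1);cv2.line(x,(k*f,12),(k*f,18),(255,255,0),1)
    for k in range(0,h,10): cv2.putText(x,str(v0+k),(0,k*f+4),0,.35,(255,255,0),1)
    return x
A=z(a,340,250,60,50,8);B=z(b,225,200,40,50,8)
C=np.hstack([A,B]);cv2.imwrite('pics/z1.png',C[:,:,::-1])
A=z(a,245,150,50,65,8);B=z(b,355,215,50,40,8)
C=np.hstack([A[:520],np.vstack([B,np.zeros((200,400,3),np.uint8)])]);cv2.imwrite('pics/z2.png',C[:,:,::-1])
E
```

```text
(no output)
```

View pics/z1.png

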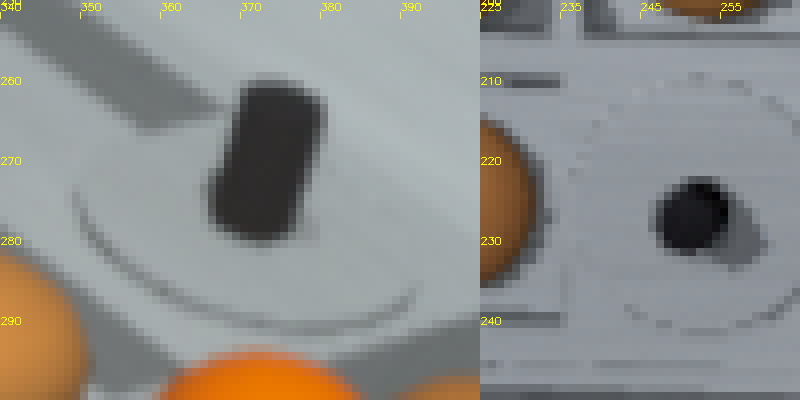

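View pics/z2.png

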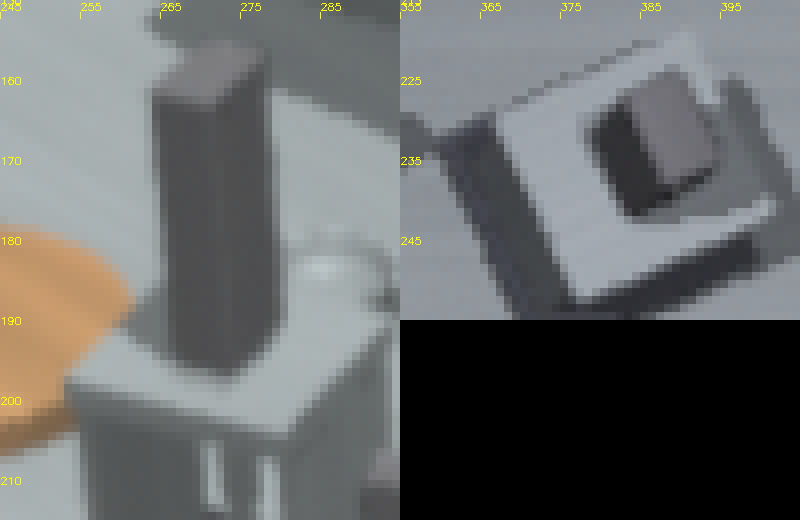

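```bash
cat > fit2.py <<'E'
from h import *
from scipy.optimize import least_squares
exec(open('fit.py').read().split("r=least")[0])
th=np.linspace(0,2*np.pi,40);ci=np.stack([np.cos(th),np.sin(th),0*th],1)
def cen(cam,P):
    h=cv2.convexHull(proj(cam,P).astype(np.float32));m=cv2.moments(h);return np.array([m['m10']/m['m00'],m['m01']/m['m00']]),m['m00']
def dark(cam,u0,v0,u1,v1,thr):
    g=cam['p'].max(2)[v0:v1,u0:u1].astype(float);w=np.clip((thr*2-g)/thr,0,1);w=np.minimum(w*1.5,1) if 0 else (g<thr)*1.
    y,x=np.mgrid[v0:v1,u0:u1];return np.array([(x*w).sum(),(y*w).sum()])/w.sum(),w.sum()
ms,As=dark(cs,360,255,385,285,95);mt,At=dark(ct,243,215,260,235,75)
print('knob centroids',ms,As,mt,At)
R=trayR(-.05)
kn=lambda q:q+np.vstack([ci*.011+[0,0,.018],ci*.011-[0,0,.018]])@R.T
f=lambda q:np.r_[cen(cs,kn(q))[0]-ms,cen(ct,kn(q))[0]-mt]
r=least_squares(f,[.55,.18,.12],diff_step=1e-4);print('knob middle',r.x,r.fun.round(2),cen(cs,kn(r.x))[1],cen(ct,kn(r.x))[1])
z=.1193;r2=least_squares(lambda q:f([q[0],q[1],z]),[.55,.18],diff_step=1e-4);print(' fixed z',r2.x,r2.fun.round(2))
# thermo
S=lambda x,y:(245+x/8-.5,150+y/8-.5);T=lambda x,y:(355+(x-400)/8-.5,215+y/8-.5)
print(proj(cs,[.5215,-.177,.205]),proj(ct,[.5215,-.177,.205]))
os_=np.array([S(152,92),S(212,104),S(270,50),S(206,42),S(232,377),S(168,348),S(284,328)])
ot=np.array([T(626,98),T(676,68),T(716,158),T(664,185),T(586,130),T(634,217)])
cor=lambda q,a,b,zz:np.array([q[0],q[1],q[2]])+np.array([a*.017,b*.011,zz])@cv2.Rodrigues(np.array([0,0,q[3]]))[0].T
def ft(q):
    P=lambda L:np.array([cor(q,*l) for l in L])
    a=proj(cs,P([(1,-1,.095),(1,1,.095),(-1,1,.095),(-1,-1,.095),(1,1,0),(1,-1,0),(-1,1,0)]))-os_
    b=proj(ct,P([(1,1,.095),(1,-1,.095),(-1,-1,.095),(-1,1,.095),(1,1,0),(-1,1,0)]))-ot
    return np.vstack([a,b]).ravel()
r=least_squares(ft,[.52,-.177,.11,.4]);print('thermo',r.x,np.rad2deg(r.x[3]));print(r.fun.reshape(-1,2).round(1).tolist())
r=least_squares(lambda q:ft([q[0],q[1],.11,q[2]]),[.52,-.177,.4]);print('thermo z.11',r.x,np.rad2deg(r.x[2]));print(r.fun.reshape(-1,2).round(1).tolist())
E
python3 fit2.py
```

```text
knob centroids [372.73195876 269.9742268 ] 194.0 [251.36507937 226.82539683] 63.0
knob middle [0.55356351 0.18197505 0.10981519] [ 0.39  0.02  0.39 -0.36] 223.5822800276801 73.4988518479513
 fixed z [0.55645778 0.1845957 ] [ 0.49 -2.33 -1.08 -1.91]
[[271.11016845 156.82431153]] [[389.07333669 230.60589358]]
thermo [ 0.52321944 -0.17677129  0.10792813  0.39414139] 22.582638268883866
[[-0.8, -0.6], [0.2, -0.1], [0.2, -0.3], [-0.1, -1.2], [0.5, 0.8], [0.4, 2.3], [1.0, -0.3], [-0.7, -1.1], [1.0, -0.8], [1.6, 0.2], [0.2, 0.3], [-0.1, 0.0], [-0.9, 0.5]]
thermo z.11 [ 0.52368702 -0.17585347  0.39779882] 22.792193578250636
[[-0.8, -1.2], [0.2, -0.7], [0.2, -0.9], [-0.1, -1.8], [0.6, 0.3], [0.4, 1.8], [1.0, -0.9], [-1.0, -1.3], [0.7, -1.1], [1.4, -0.1], [-0.0, 0.0], [-0.4, -0.2], [-1.1, 0.2]]
```

```bash
python3 - <<'E'
from h import *
a=np.load('pics/scene0.npz')['p'];b=np.load('pics/top0.npz')['p']
def z(im,u0,v0,w,h,f):
    x=cv2.resize(im[v0:v0+h,u0:u0+w],None,fx=f,fy=f,interpolation=cv2.INTER_CUBIC)
    for k in range(0,w,10): cv2.putText(x,str(u0+k),(k*f,10),0,.35,(255,255,0),1);cv2.line(x,(k*f,12),(k*f,18),(255,255,0),1)
    for k in range(0,h,10): cv2.putText(x,str(v0+k),(0,k*f+4),0,.35,(255,255,0),1)
    return x
cv2.imwrite('pics/z3.png',z(a,255,230,195,130,4)[:,:,::-1]);cv2.imwrite('pics/z4.png',z(b,190,160,130,95,6)[:,:,::-1])
E
```

```text
(no output)
```

View pics/z3.png

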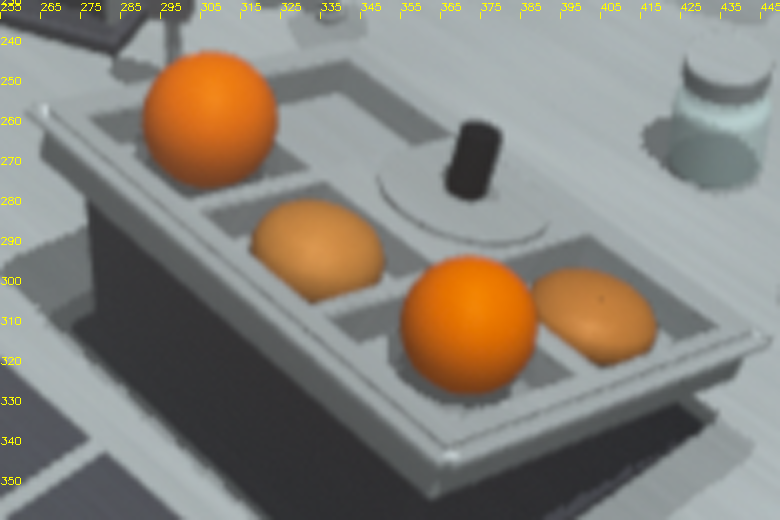

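View pics/z4.png

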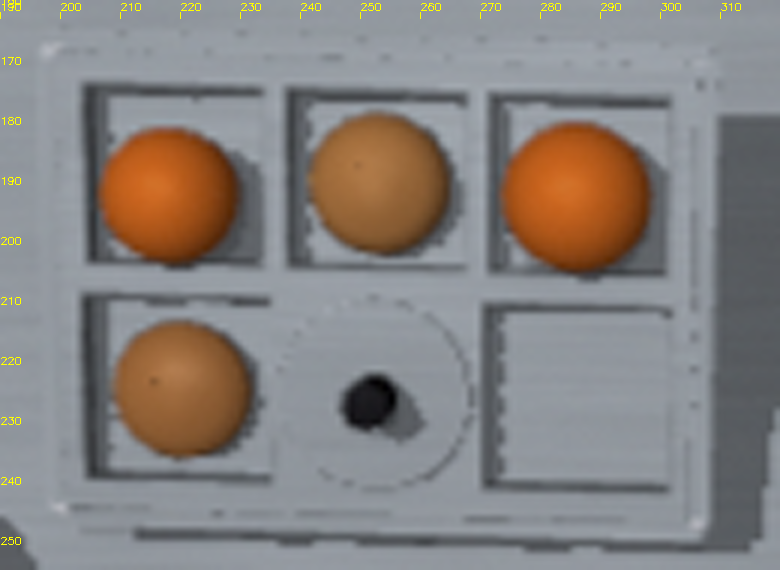

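```bash
python3 - <<'E'
from h import *
cs=np.load('pics/scene0.npz');ct=np.load('pics/top0.npz')
S=lambda x,y:(255+x/4-.4,230+y/4-.4);T=lambda x,y:(190+x/6-.4,160+y/6-.4)
P=[]
for n,s,t in(('FR',(36,109),(702,62)),('FL',(449,456),(50,50)),('NL',(757,340),(60,507))):
    p,e=tri(cs,S(*s),ct,T(*t));print(n,p,e);P.append(p)
P=np.array(P);print(np.linalg.norm(P[0]-P[1]),np.linalg.norm(P[1]-P[2]));c=(P[0]+P[2])/2;print(c)
y=P[1]-P[0];y/=np.linalg.norm(y);x=P[1]-P[2];x/=np.linalg.norm(x);print(x,y,np.rad2deg(np.arctan2(-y[0],y[1])),np.arcsin(x[2]))
z=np.cross(x,y);print('tray0',c-.028*z,'spot',c-.022*z-.048*x,'cover',c+.028*z-.048*x)
E
```

```text
FR [0.70303707 0.02792615 0.13509651] 0.005107493582921286
FL [0.71424609 0.32345154 0.13247605] 0.002206787133808711
NL [0.51311174 0.3331442  0.06900421] 0.0012662001342014636
0.295749504801961 0.21113420161250002
[0.60807441 0.18053517 0.10205036]
[ 0.95263749 -0.04590756  0.3006232 ] [ 0.03790038  0.99924224 -0.0088604 ] -2.1721375984825633 0.3053460170307213
tray0 [0.61647409 0.17997981 0.075348  ] spot [0.56894756 0.18230238 0.06664002] cover [0.55394812 0.1832941  0.1143228 ]
```

```bash
cat > plan.py <<'E'
from h import *
from scipy.spatial.transform import Rotation as Ro
a=.3
def tilt(psi,tl=.3):
    # tool pose: x ~ heading psi(deg), z down, tilted to be square with tray
    psi=np.deg2rad(psi);c,s=np.cos(psi),np.sin(psi);Rz=np.array([[c,-s,0],[s,c,0],[0,0,1]])
    Ry=np.array([[np.cos(tl),0,-np.sin(tl)],[0,1,0],[np.sin(tl),0,np.cos(tl)]])
    return Rz@Ry@np.diag([1,-1,-1.])
def rel(pos,R,s=None):
    s=s or manip.read_state();R0=s['eef_rot'];
    return np.r_[R0.T@(np.array(pos)-s['eef_pos']),Ro.from_matrix(R0.T@R).as_rotvec(degrees=True)]
def show(lst):
    for pos,R in lst: print(np.r_[rel(pos,R)[:3].round(4),rel(pos,R)[3:].round(2)].tolist())
E
python3 - <<'E'
from plan import *
R=tilt(-2.7);g=np.array([.555,.183,.119])
show([([.5,-.3,.36],tilt(-2.7,0)),(g-.11*R[:,2],R)])
E
```

```text
[0.3921, -0.1934, -0.112, -0.06, 0.0, 19.48]
[0.5535, -0.6506, 0.0244, -2.98, 17.03, 19.32]
```

```bash
python3 -m crank '[[0.392,-0.193,-0.112,0,0,19.5,0.07],[0.392,-0.193,-0.112,0,0,19.5,0.07],[0.392,-0.193,-0.112,0,0,19.5,0.07],[0.392,-0.193,-0.112,0,0,19.5,0.07],[0.392,-0.193,-0.112,0,0,19.5,0.07],[0.392,-0.193,-0.112,0,0,19.5,0.07],[0.392,-0.193,-0.112,0,0,19.5,0.07],[0.392,-0.193,-0.112,0,0,19.5,0.07]]' 25
python3 - <<'E'
from plan import *
s=manip.read_state();print(s['joint_pos'].round(1))
R=tilt(-2.7);g=np.array([.555,.183,.119])
show([([.5,.0,.36],tilt(-2.7,0)),(g-.11*R[:,2],R)])
E
```

```text
t: 1.1
eef_pos: [0.502, -0.298, 0.3609]
eef_rot: [[0.999, -0.044, 0.001], [-0.044, -0.999, -0.0], [0.001, 0.0, -1.0]]
wrist_force: [-0.2, 0.5, -0.1]
width: 0.0703
[-37.2  19.4  86.    0.   74.5  55.3]
[-0.0152, -0.2977, 0.0008, 0.02, -0.06, 0.18]
[-0.0009, -0.4831, 0.1367, -0.01, 17.13, 0.18]
```

```bash
python3 -m crank '[[-0.015,-0.298,0,0,5,0,0.06],[-0.015,-0.298,0,0,5,0,0.06],[-0.015,-0.298,0,0,5,0,0.06],[-0.015,-0.298,0,0,5,0,0.06],[-0.015,-0.298,0,0,5,0,0.06],[-0.001,-0.483,0.137,0,17.1,0.2,0.06],[-0.001,-0.483,0.137,0,17.1,0.2,0.06],[-0.001,-0.483,0.137,0,17.1,0.2,0.06],[-0.001,-0.483,0.137,0,17.1,0.2,0.06],[-0.001,-0.483,0.137,0,17.1,0.2,0.06],[-0.001,-0.483,0.137,0,17.1,0.2,0.06]]'
python3 - <<'E'
from plan import *
s=manip.read_state();print(s['joint_pos'].round(1))
R=tilt(-2.7);g=np.array([.555,.183,.119])
show([(g-.05*R[:,2],R)])
snap('scene','s1');snap('top','t1')
a=np.load('pics/s1.npz')['p'];b=np.load('pics/t1.npz')['p']
C=np.hstack([cv2.resize(a[160:340,290:430],None,fx=3,fy=3,interpolation=2),cv2.resize(b[150:270,190:310],None,fx=3,fy=4.5,interpolation=2)]);cv2.imwrite('pics/v1.png',C[:,:,::-1])
E
```

```text
t: 2.48
eef_pos: [0.522, 0.1813, 0.2233]
eef_rot: [[0.955, -0.051, 0.293], [-0.049, -0.999, -0.015], [0.294, 0.0, -0.956]]
wrist_force: [-0.3, -0.3, -0.3]
width: 0.0602
[ 14.5  19.7 110.5  -9.1  33.8 114.3]
[0.0006, -0.0033, 0.0594, 0.07, 0.11, -0.22]
```

View pics/v1.png

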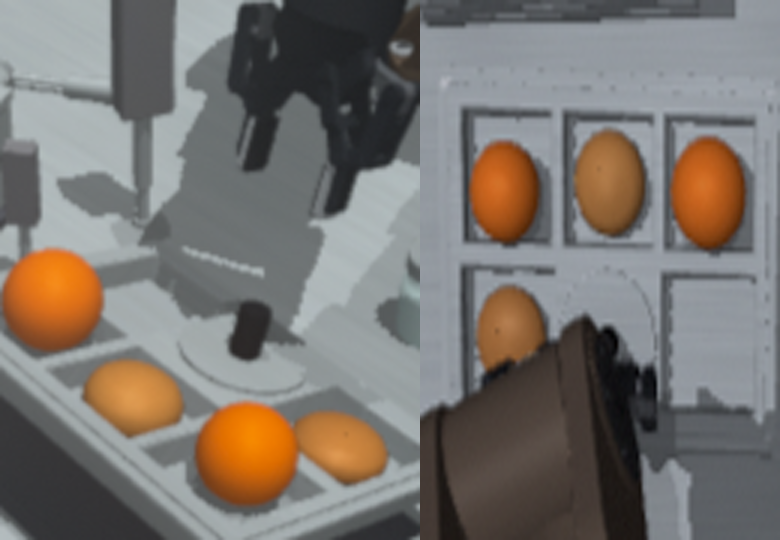

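```bash
python3 - <<'E'
from plan import *
s=manip.read_state();c=np.load('pics/s1.npz');print(s['width'])
im=cv2.resize(c['p'][180:340,290:430],None,fx=5,fy=5,interpolation=2)[:600]
for d,col in((0,(255,0,0)),(.006,(0,255,0))):
  for sg in(1,-1):
    P=np.array([[x,sg*s['width']/2,z-d] for x,z in((-.011,.017),(.011,.017),(.011,-.01),(-.011,-.01),(-.011,.017))])
    q=proj(c,s['eef_pos']+P@s['eef_rot'].T);q=((q-[290,180]+.5)*5).round().astype(np.int32);cv2.polylines(im,[q],False,col,1)
P=s['eef_pos']+np.array([[0,0,z] for z in(.0,.08,.1,.128)])@s['eef_rot'].T
q=((proj(c,P)-[290,180]+.5)*5).round().astype(np.int32);cv2.polylines(im,[q],False,(255,255,0),1)
cv2.imwrite('pics/v2.png',im[:,:,::-1])
E
```

```text
0.060035495082980755
```

View pics/v2.png

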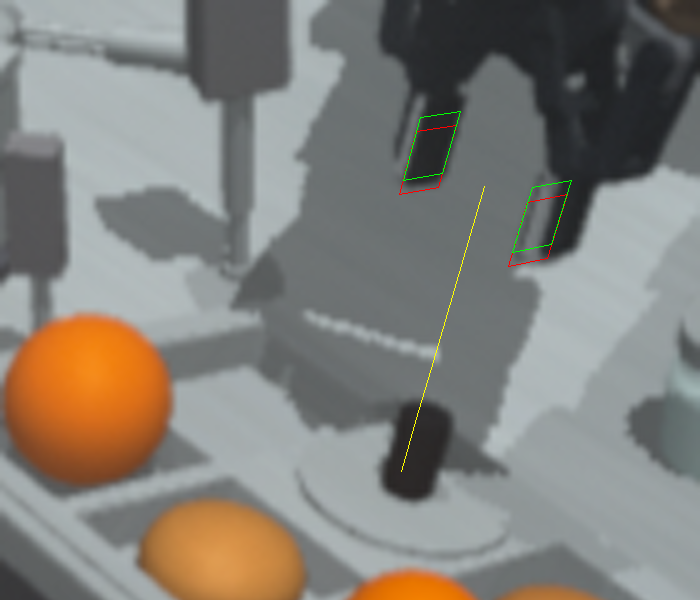

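The scene view shows the jaws straddling the knob. The tool axis runs about 1–2 px left of the knob, which closing will correct. I'm descending now.

```bash
python3 -m crank '[[0,-0.004,0.03,0,0,0,0.06],[0,-0.004,0.06,0,0,0,0.06],[0,-0.004,0.08,0,0,0,0.06],[0,-0.004,0.10,0,0,0,0.06],[0,-0.004,0.111,0,0,0,0.06],[0,-0.004,0.111,0,0,0,0.06]]'
python3 - <<'E'
from plan import *
c=snap('scene','s2');snap('top','t2')
a=c['pixels'];b=np.load('pics/t2.npz')['p']
C=np.hstack([cv2.resize(a[200:320,300:430],None,fx=4,fy=4,interpolation=2),cv2.resize(b[180:260,200:270],None,fx=3.8,fy=6,interpolation=2)]);cv2.imwrite('pics/v3.png',C[:,:,::-1])
E
```

```text
t: 3.32
eef_pos: [0.555, 0.1837, 0.1172]
eef_rot: [[0.955, -0.052, 0.293], [-0.05, -0.999, -0.015], [0.294, -0.0, -0.956]]
wrist_force: [0.2, -0.3, -0.7]
width: 0.06
```

View pics/v3.png

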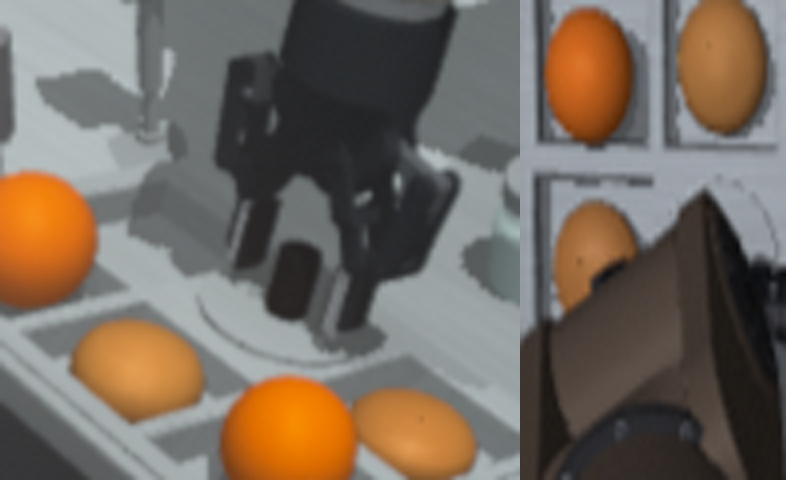

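```bash
python3 -m crank '[[0,0,0.002,0,0,0,0.045],[0,0,0.002,0,0,0,0.03],[0,0,0.002,0,0,0,0.01],[0,0,0.002,0,0,0,0.01],[0,0,0.002,0,0,0,0.01],[0,0,0.002,0,0,0,0.01],[0,0,0.002,0,0,0,0.01]]' 40
python3 - <<'E'
from plan import *
s=manip.read_state();print(s['wrist_force'],s['eef_pos'],s['width'])
c=snap('scene','s3');a=c['pixels']
cv2.imwrite('pics/v4.png',cv2.resize(a[200:320,300:430],None,fx=5,fy=4.8,interpolation=2)[:,:,::-1])
E
```

```text
t: 4.3
eef_pos: [0.5553, 0.1844, 0.1157]
eef_rot: [[0.954, -0.051, 0.294], [-0.049, -0.999, -0.015], [0.294, -0.0, -0.956]]
wrist_force: [-2.5, -0.6, 6.0]
width: 0.021
[-2.52173102 -0.60244206  5.99843605] [0.55532643 0.18442444 0.11566024] 0.020983178542862708
```

View pics/v4.png

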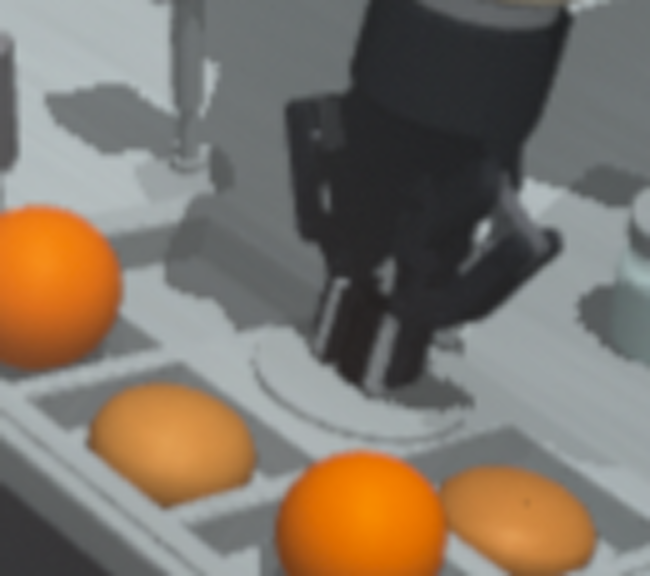

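```bash
python3 -m crank '[[0,0,-0.02,0,0,0,0.01],[0,0,-0.05,0,0,0,0.01],[0,0,-0.09,0,0,0,0.01],[0,0,-0.13,0,0,0,0.01],[0,0,-0.17,0,0,0,0.01],[0,0,-0.21,0,0,0,0.01],[0,0,-0.25,0,0,0,0.01],[0,0,-0.28,0,0,0,0.01],[0,0,-0.28,0,0,0,0.01]]' 50
python3 - <<'E'
from plan import *
s=manip.read_state();print(s['wrist_force'],s['width'],s['joint_pos'].round(1))
c=snap('scene','s4')
cv2.imwrite('pics/v5.png',c['pixels'][:,:,::-1])
R=tilt(-2.7,0)
show([([.5,0,.40],R),([.498,-.371,.36],R)])
E
```

```text
t: 5.48
eef_pos: [0.4725, 0.1887, 0.3855]
eef_rot: [[0.953, -0.05, 0.298], [-0.049, -0.999, -0.013], [0.298, -0.002, -0.955]]
wrist_force: [0.2, -0.6, -2.4]
width: 0.0208
[ 0.1635001  -0.59089983 -2.41141873] 0.020822178532321038 [ 17.    6.1 101.8  -6.9  55.9 112.9]
[0.0402, 0.1869, -0.005, -0.04, -17.18, -0.2]
[0.0445, 0.5575, 0.0377, -0.04, -17.18, -0.2]
```

View pics/v5.png

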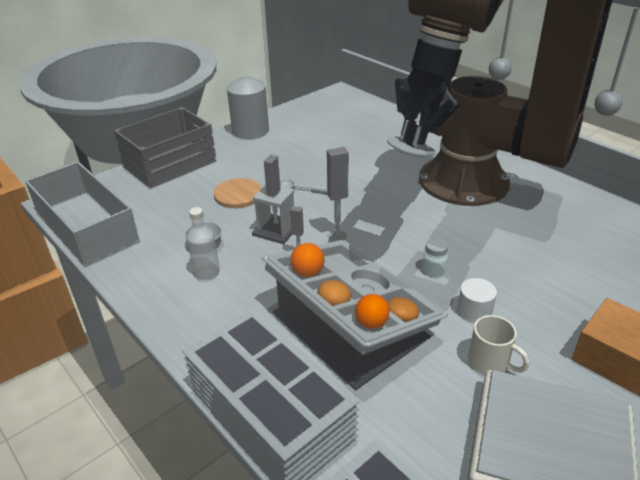

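The cover is in hand at about (410,140), and the ring in the cup is visible near (368,285). Next I carry the cover over to the board.

```bash
python3 -m crank '[[0.02,0.04,0,0,-5,0,0.01],[0.03,0.08,0,0,-10,0,0.01],[0.04,0.13,-0.005,0,-15,0,0.01],[0.041,0.187,-0.005,0,-17.2,-0.2,0.01],[0.042,0.24,0.005,0,-17.2,-0.2,0.01],[0.042,0.29,0.01,0,-17.2,-0.2,0.01],[0.043,0.35,0.02,0,-17.2,-0.2,0.01],[0.044,0.41,0.025,0,-17.2,-0.2,0.01],[0.044,0.47,0.03,0,-17.2,-0.2,0.01],[0.0445,0.52,0.035,0,-17.2,-0.2,0.01],[0.0445,0.557,0.038,0,-17.2,-0.2,0.01],[0.0445,0.557,0.038,0,-17.2,-0.2,0.01]]'
python3 - <<'E'
from plan import *
s=manip.read_state();print(s['wrist_force'],s['width'],s['joint_pos'].round(1))
c=snap('scene','s5');t=snap('top','t5')
cv2.imwrite('pics/v6.png',np.vstack([cv2.resize(c['pixels'][80:260,140:440],(800,300)),cv2.resize(t['pixels'][180:290,190:480],(800,300),interpolation=2)])[:,:,::-1])
R=tilt(-2.7,0)
show([([.498,-.371,.12],R),([.498,-.371,.05],R)])
E
```

```text
t: 7.02
eef_pos: [0.4976, -0.3727, 0.3565]
eef_rot: [[0.999, -0.05, -0.005], [-0.05, -0.999, 0.003], [-0.005, -0.002, -1.0]]
wrist_force: [-0.6, 0.1, -1.8]
width: 0.0207
[-0.58587737  0.14658102 -1.7681863 ] 0.020719738779194145 [-42.9  23.2  80.8  -0.1  76.3  50. ]
[0.0007, 0.0011, 0.2378, -0.11, 0.2, -0.06]
[0.001, 0.0012, 0.3078, -0.11, 0.2, -0.06]
```

View pics/v6.png

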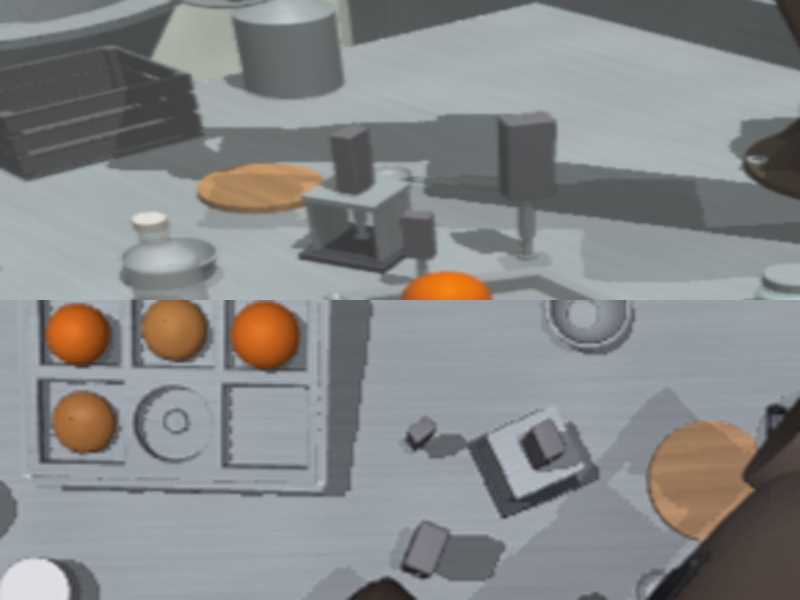

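```bash
python3 -m crank '[[0.001,0.001,0.05,0,0.2,0,0.01],[0.001,0.001,0.10,0,0.2,0,0.01],[0.001,0.001,0.15,0,0.2,0,0.01],[0.001,0.001,0.20,0,0.2,0,0.01],[0.001,0.001,0.25,0,0.2,0,0.01],[0.001,0.001,0.28,0,0.2,0,0.01],[0.001,0.001,0.295,0,0.2,0,0.01],[0.001,0.001,0.295,0,0.2,0,0.01]]'
python3 - <<'E'
from plan import *
c=snap('scene','s6');t=snap('top','t6')
cv2.imwrite('pics/v7.png',np.hstack([cv2.resize(c['pixels'][120:240,180:300],(480,480),interpolation=2),cv2.resize(t['pixels'][200:300,400:460],(300,480),interpolation=2)])[:,:,::-1])
E
```

```text
t: 8.12
eef_pos: [0.499, -0.3709, 0.0641]
eef_rot: [[0.999, -0.047, 0.001], [-0.047, -0.999, 0.001], [0.001, -0.001, -1.0]]
wrist_force: [0.3, -0.2, -1.1]
width: 0.0203
```

View pics/v7.png

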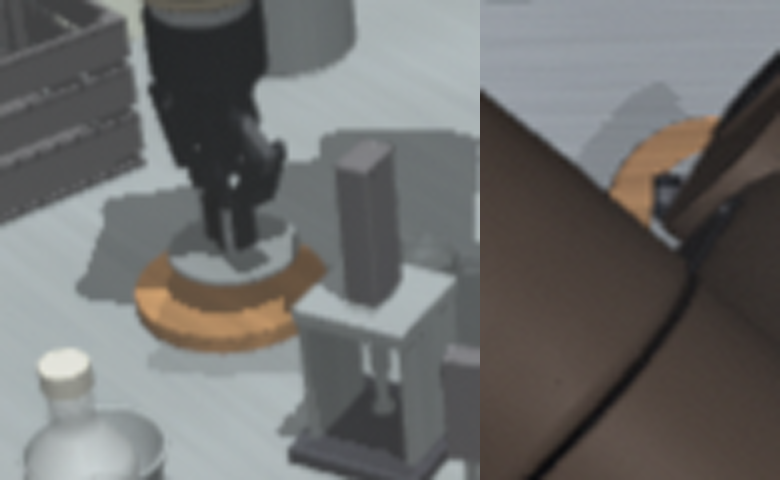

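```bash
python3 -m crank '[[0,0,0.005,0,0,0,0.01],[0,0,0.009,0,0,0,0.01],[0,0,0.012,0,0,0,0.01],[0,0,0.014,0,0,0,0.01],[0,0,0.014,0,0,0,0.01]]'
```

```text
t: 8.85
eef_pos: [0.4988, -0.3716, 0.0502]
eef_rot: [[0.999, -0.048, 0.002], [-0.048, -0.999, 0.0], [0.002, -0.0, -1.0]]
wrist_force: [0.5, 0.1, -1.9]
width: 0.0206
```

```bash
python3 -m crank '[[0,0,0.0015,0,0,0,0.01],[0,0,0.003,0,0,0,0.01],[0,0,0.003,0,0,0,0.01]]'; python3 -m crank '[[0,0,0.001,0,0,0,0.01],[0,0,0.002,0,0,0,0.01],[0,0,0.002,0,0,0,0.01]]'
```

```text
t: 9.22
eef_pos: [0.4988, -0.3716, 0.0473]
eef_rot: [[0.999, -0.048, 0.002], [-0.048, -0.999, -0.0], [0.002, -0.0, -1.0]]
wrist_force: [0.5, -0.3, -0.7]
width: 0.0207
t: 9.6
eef_pos: [0.4988, -0.3716, 0.0453]
eef_rot: [[0.999, -0.048, 0.002], [-0.048, -0.999, -0.0], [0.002, 0.0, -1.0]]
wrist_force: [0.7, -0.5, -1.0]
width: 0.0207
```

```bash
python3 -m crank '[[0,0,0.001,0,0,0,0.01],[0,0,0.002,0,0,0,0.01],[0,0,0.002,0,0,0,0.01]]'; python3 - <<'E'
from plan import *
c=snap('scene','s7')
cv2.imwrite('pics/v8.png',cv2.resize(c['pixels'][150:220,200:280],None,fx=7,fy=7,interpolation=2)[:,:,::-1])
E
```

```text
t: 9.98
eef_pos: [0.499, -0.3716, 0.0447]
eef_rot: [[0.999, -0.047, 0.002], [-0.047, -0.999, -0.001], [0.002, 0.001, -1.0]]
wrist_force: [-3.5, 2.7, 12.0]
width: 0.0205
```

View pics/v8.png

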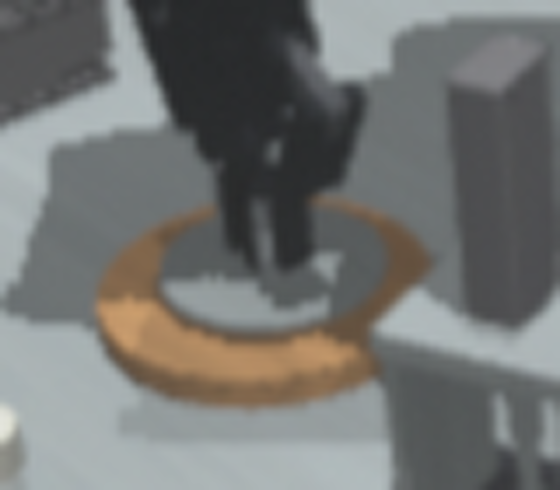

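```bash
python3 -m crank '[[0,0,-0.001,0,0,0,0.01],[0,0,-0.001,0,0,0,0.03],[0,0,-0.001,0,0,0,0.05],[0,0,-0.001,0,0,0,0.055],[0,0,-0.001,0,0,0,0.055],[0,0,-0.03,0,0,0,0.055],[0,0,-0.07,0,0,0,0.055],[0,0,-0.12,0,0,0,0.055],[0,0,-0.18,0,0,0,0.055],[0,0,-0.24,0,0,0,0.055],[0,0,-0.30,0,0,0,0.055]]'
python3 - <<'E'
from plan import *
th=np.array([.523,-.177,0]);print(proj(np.load('pics/top0.npz'),th+[0,0,.205]))
R=tilt(22.7,0)
s=manip.read_state();print(s['joint_pos'].round(1))
for y in (22.7,22.7-180): print(rel([.523,-.177,.30],tilt(y,0)).round(4))
E
```

```text
t: 11.4
eef_pos: [0.4981, -0.3713, 0.3455]
eef_rot: [[0.999, -0.048, 0.002], [-0.048, -0.999, -0.0], [0.002, 0.0, -1.0]]
wrist_force: [1.1, -0.3, 0.5]
width: 0.0549
[[389.05084173 230.01628791]]
[-42.8  23.4  82.2   0.1  74.4  49.9]
[ 1.56000e-02 -1.95300e-01  4.55000e-02  3.28000e-02 -1.04700e-01
 -2.54248e+01]
[ 1.560000e-02 -1.953000e-01  4.550000e-02 -1.436000e-01 -4.490000e-02
  1.545751e+02]
```

```bash
python3 -m crank '[[0.005,-0.05,0,0,0,-8,0.055],[0.01,-0.1,0,0,0,-16,0.055],[0.016,-0.15,0.0,0,0,-25.4,0.055],[0.016,-0.195,0.02,0,-0.1,-25.4,0.055],[0.016,-0.195,0.046,0,-0.1,-25.4,0.055],[0.016,-0.195,0.046,0,-0.1,-25.4,0.055]]'
python3 - <<'E'
from plan import *
s=manip.read_state()
c=snap('scene','s8');t=snap('top','t8')
def ov(cam,u0,v0,w,h,f):
    im=cv2.resize(cam['p'][v0:v0+h,u0:u0+w],None,fx=f,fy=f,interpolation=2)
    dr=lambda P,col:cv2.polylines(im,[((proj(cam,s['eef_pos']+np.array(P)@s['eef_rot'].T)-[u0,v0]+.5)*f).round().astype(np.int32)],False,col,1)
    for sg in(1,-1): dr([[x,sg*s['width']/2,z-.005] for x,z in((-.011,.017),(.011,.017),(.011,-.01),(-.011,-.01),(-.011,.017))],(0,255,0))
    dr([[0,0,.0],[0,0,.19]],(255,255,0));return im
A=ov(np.load('pics/s8.npz'),215,90,110,130,4.6);B=ov(np.load('pics/t8.npz'),355,200,60,60,4.6)
C=np.zeros((600,790,3),np.uint8);C[:A.shape[0],:A.shape[1]]=A;C[:B.shape[0],A.shape[1]:A.shape[1]+B.shape[1]]=B
cv2.imwrite('pics/v9.png',C[:,:,::-1])
E
```

```text
t: 12.15
eef_pos: [0.5232, -0.1769, 0.2963]
eef_rot: [[0.922, 0.386, -0.003], [0.386, -0.922, 0.001], [-0.002, -0.002, -1.0]]
wrist_force: [0.0, -0.4, 0.8]
width: 0.0548
```

View pics/v9.png

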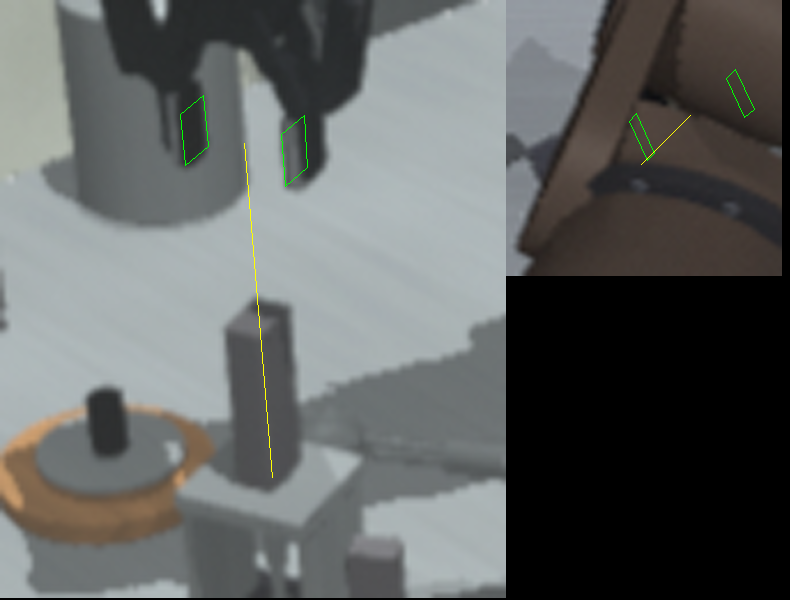

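The cover stands knob up near the middle of the board, and the tool axis meets the handle's top face at its centre. I descend and grip.

```bash
python3 -m crank '[[0,0,0.04,0,0,0,0.055],[0,0,0.08,0,0,0,0.055],[0,0,0.11,0,0,0,0.055],[0,0,0.128,0,0,0,0.055],[0,0,0.133,0,0,0,0.055],[0,0,0.133,0,0,0,0.055]]'
python3 - <<'E'
from plan import *
s=manip.read_state()
c=snap('scene','s9')
cv2.imwrite('pics/v10.png',cv2.resize(c['pixels'][110:230,215:325],None,fx=5,fy=5,interpolation=2)[:,:,::-1])
E
```

```text
t: 13.0
eef_pos: [0.524, -0.1781, 0.1652]
eef_rot: [[0.923, 0.385, 0.001], [0.385, -0.923, -0.001], [0.001, 0.001, -1.0]]
wrist_force: [-0.5, 0.4, 1.3]
width: 0.0549
```

View pics/v10.png

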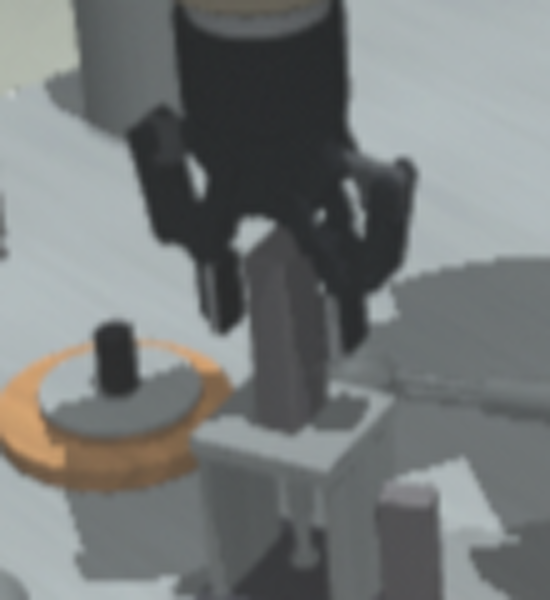

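```bash
python3 -m crank '[[0,0,0.002,0,0,0,0.04],[0,0,0.002,0,0,0,0.02],[0,0,0.002,0,0,0,0.01],[0,0,0.002,0,0,0,0.01],[0,0,0.002,0,0,0,0.01],[0,0,0.002,0,0,0,0.01],[0,0,0.002,0,0,0,0.01]]' 60; python3 -m crank '[[0,0,-0.01,0,0,0,0.01],[0,0,-0.04,0,0,0,0.01],[0,0,-0.08,0,0,0,0.01],[0,0,-0.12,0,0,0,0.01],[0,0,-0.16,0,0,0,0.01],[0,0,-0.18,0,0,0,0.01],[0,0,-0.18,0,0,0,0.01],[0,0,-0.18,0,0,0,0.01]]'
python3 - <<'E'
from plan import *
s=manip.read_state();print(s['wrist_force'],s['width'],s['eef_pos'],s['joint_pos'].round(1))
c=snap('scene','s10')
cv2.imwrite('pics/v11.png',cv2.resize(c['pixels'][50:220,180:330],None,fx=3.5,fy=3.5,interpolation=2)[:,:,::-1])
E
```

```text
t: 13.92
eef_pos: [0.5239, -0.1776, 0.1629]
eef_rot: [[0.923, 0.386, 0.001], [0.386, -0.923, -0.001], [0.0, 0.001, -1.0]]
wrist_force: [-0.1, 0.8, 7.0]
width: 0.0213
t: 14.92
eef_pos: [0.5233, -0.1773, 0.3415]
eef_rot: [[0.923, 0.386, -0.001], [0.386, -0.923, 0.0], [-0.001, -0.001, -1.0]]
wrist_force: [0.3, 0.2, -2.0]
width: 0.0213
[ 0.27584611  0.20892875 -2.03677322] 0.021348058859564728 [ 0.5233107  -0.17733671  0.34148447] [-25.6  17.4  92.   -0.   70.7  41.8]
```

View pics/v11.png

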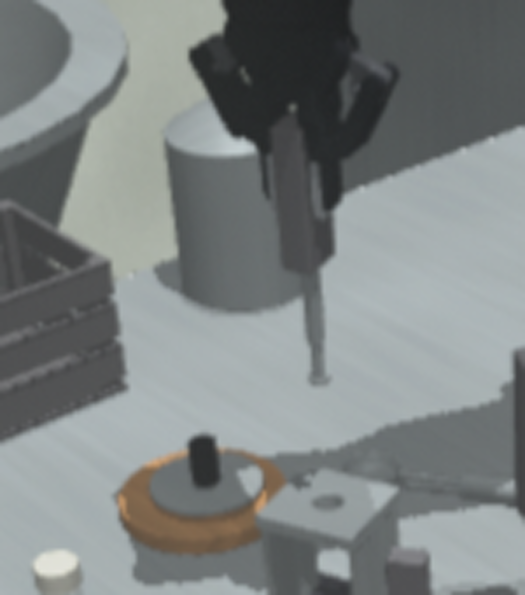

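```bash
python3 - <<'E'
from plan import *
cs=np.load('pics/s4.npz');ct=np.load('pics/t5.npz')
p,e=tri(np.load('pics/scene0.npz'),np.array([447,72])/3.3*1+[200,130] if 0 else (200+452/3.3,130+70/3.3),np.load('pics/top0.npz'),(320+127/5,190+383/5));print('big thermo top',p,e)
def z(im,u0,v0,w,h,f):
    x=cv2.resize(im[v0:v0+h,u0:u0+w],None,fx=f,fy=f,interpolation=cv2.INTER_NEAREST)
    for k in range(0,w,5): cv2.putText(x,str(u0+k),(k*f,10),0,.33,(255,255,0),1);cv2.line(x,(k*f,12),(k*f,18),(255,255,0),1)
    for k in range(0,h,5): cv2.putText(x,str(v0+k),(0,k*f+4),0,.33,(255,255,0),1)
    return x
cv2.imwrite('pics/z5.png',np.hstack([z(cs['p'],345,262,48,40,8),z(ct['p'],233,207,40,40,8)])[:,:,::-1])
E
```

```text
big thermo top [ 0.4290652  -0.06059515  0.23133724] 0.006951739326200447
```

View pics/z5.png

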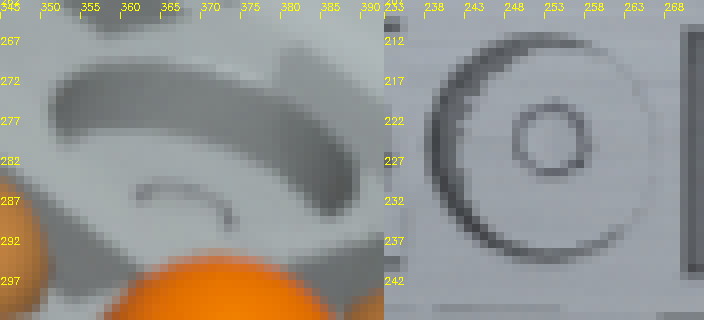

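```bash
python3 - <<'E'
from plan import *
from fit2 import trayR
cs=np.load('pics/s4.npz');ct=np.load('pics/t5.npz')
sp=atz(ct,(253.4,224.0),.0715);print(sp)
R=trayR(np.deg2rad(-2.7));th=np.linspace(0,2*np.pi,60);ci=np.stack([np.cos(th),np.sin(th),0*th],1)
f=10;im=cv2.resize(cs['p'][260:305,340:400],None,fx=f,fy=f,interpolation=2);im2=cv2.resize(ct['p'][205:245,233:273],None,fx=5,fy=5,interpolation=2)
for d,col in(((0,0,0),(255,0,0)),((0.004,0.002,-.001),(0,255,0)),((.002,.001,-.004),(0,0,255))):
  for r,h in((.013,0),(.039,.022)):
    P=sp+np.array(d)+(ci*r+[0,0,h])@R.T
    cv2.polylines(im,[((proj(cs,P)-[340,260]+.5)*f).round().astype(np.int32)],False,col,1)
    cv2.polylines(im2,[((proj(ct,P)-[233,205]+.5)*5).round().astype(np.int32)],False,col,1)
C=np.zeros((450,800,3),np.uint8);C[:,:600]=im;C[:200,600:]=im2
cv2.imwrite('pics/v12.png',C[:,:,::-1])
E
```

```text
knob centroids [372.73195876 269.9742268 ] 194.0 [251.36507937 226.82539683] 63.0
knob middle [0.55356351 0.18197505 0.10981519] [ 0.39  0.02  0.39 -0.36] 223.5822800276801 73.4988518479513
 fixed z [0.55645778 0.1845957 ] [ 0.49 -2.33 -1.08 -1.91]
[[271.11016845 156.82431153]] [[389.07333669 230.60589358]]
thermo [ 0.52321944 -0.17677129  0.10792813  0.39414139] 22.582638268883866
[[-0.8, -0.6], [0.2, -0.1], [0.2, -0.3], [-0.1, -1.2], [0.5, 0.8], [0.4, 2.3], [1.0, -0.3], [-0.7, -1.1], [1.0, -0.8], [1.6, 0.2], [0.2, 0.3], [-0.1, 0.0], [-0.9, 0.5]]
thermo z.11 [ 0.52368702 -0.17585347  0.39779882] 22.792193578250636
[[-0.8, -1.2], [0.2, -0.7], [0.2, -0.9], [-0.1, -1.8], [0.6, 0.3], [0.4, 1.8], [1.0, -0.9], [-1.0, -1.3], [0.7, -1.1], [1.4, -0.1], [-0.0, 0.0], [-0.4, -0.2], [-1.1, 0.2]]
[0.56593925 0.18280257 0.0715    ]
```

View pics/v12.png

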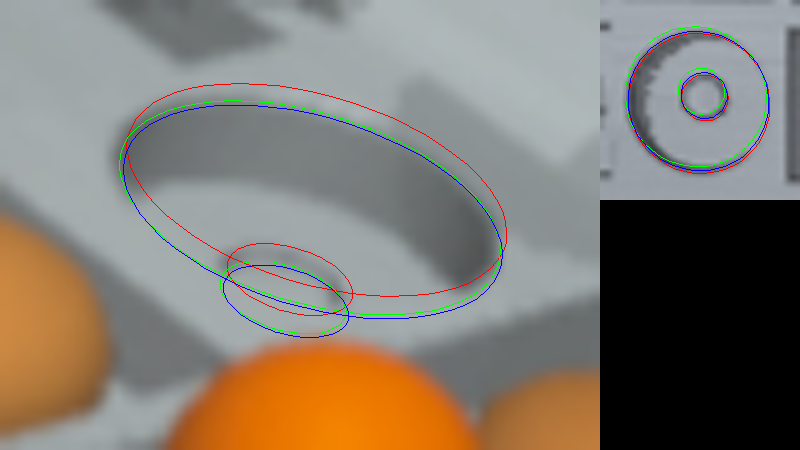

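```bash
python3 - <<'E'
from plan import *
R=tilt(-2.7);sp=np.array([.568,.184,.071]);zt=-R[:,2];print(zt)
show([([.523,-.15,.40],tilt(15,0)),(sp+zt*(.138+.15),R),(sp+zt*(.138+.05),R)])
E
```

```text
[-0.29519214  0.01392091  0.95533649]
[0.0102, -0.0254, -0.0587, -0.05, 0.09, 7.68]
[0.1036, -0.3527, -0.0047, -3.84, 17.0, 25.18]
[0.1305, -0.3399, 0.0908, -3.84, 17.0, 25.18]
```

```bash
python3 -m crank '[[0.01,-0.025,-0.059,0,0,5,0.01],[0.02,-0.07,-0.059,0,0,10,0.01],[0.04,-0.12,-0.059,-1,4,14,0.01],[0.06,-0.17,-0.059,-2,8,18,0.01],[0.07,-0.22,-0.05,-3,12,22,0.01],[0.09,-0.28,-0.04,-3.8,17,25.2,0.01],[0.1,-0.33,-0.02,-3.8,17,25.2,0.01],[0.104,-0.353,-0.005,-3.8,17,25.2,0.01],[0.118,-0.346,0.043,-3.8,17,25.2,0.01],[0.1305,-0.34,0.091,-3.8,17,25.2,0.01],[0.1305,-0.34,0.091,-3.8,17,25.2,0.01],[0.1305,-0.34,0.091,-3.8,17,25.2,0.01]]'
cat > chk.py <<'E'
from plan import *
import sys
tag=sys.argv[1]
s=manip.read_state();print(s['wrist_force'],s['width'],s['joint_pos'].round(1))
R=tilt(-2.7);sp=np.array([.568,.184,.071]);zt=-R[:,2]
print(rel(sp+zt*.138,R).round(4))
c=snap('scene',tag);t=snap('top',tag+'t')
th=np.linspace(0,2*np.pi,60);ci=np.stack([np.cos(th),np.sin(th),0*th],1)
def im(c,u0,v0,w,h,f):
    im=cv2.resize(c['pixels'][v0:v0+h,u0:u0+w],None,fx=f,fy=f,interpolation=2)
    for P,col in((s['eef_pos']+np.array([[0,0,.05],[0,0,.138]])@s['eef_rot'].T,(255,255,0)),(s['eef_pos']+(ci*.007+[0,0,.138])@s['eef_rot'].T,(255,255,0)),(sp+(ci*.013)@R.T,(0,255,0))):
        cv2.polylines(im,[((proj(c,P)-[u0,v0]+.5)*f).round().astype(np.int32)],False,col,1)
    return im
A=im(c,315,190,100,120,5);B=im(t,225,190,56,60,5);C=np.zeros((600,780,3),np.uint8);C[:,:500]=A;C[:300,500:]=B
cv2.imwrite(f'pics/{tag}v.png',C[:,:,::-1])
E
python3 chk.py h1
```

```text
t: 16.48
eef_pos: [0.5131, 0.1865, 0.2523]
eef_rot: [[0.954, -0.047, 0.297], [-0.045, -0.999, -0.014], [0.297, -0.0, -0.955]]
wrist_force: [-0.4, 0.8, -1.3]
width: 0.0212
[-0.3927456   0.79650713 -1.30086226] 0.021206509283888477 [ 15.4  17.  109.4  -8.7  37.5 114.2]
[-1.200e-03 -1.000e-04  5.140e-02  2.000e-04 -1.171e-01 -2.200e-02]
```

View pics/h1v.png

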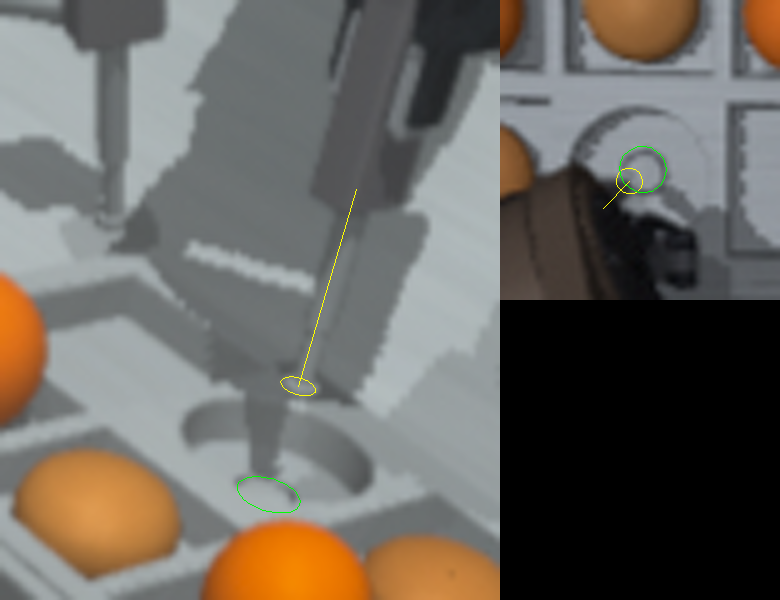

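```bash
python3 -m crank '[[-0.001,0,0.015,0,0,0,0.01],[-0.001,0,0.03,0,0,0,0.01],[-0.001,0,0.04,0,0,0,0.01],[-0.001,0,0.046,0,0,0,0.01],[-0.001,0,0.046,0,0,0,0.01]]'
python3 chk.py h2
```

```text
t: 17.2
eef_pos: [0.5257, 0.1858, 0.2065]
eef_rot: [[0.954, -0.047, 0.296], [-0.045, -0.999, -0.014], [0.296, 0.0, -0.955]]
wrist_force: [-0.2, 0.9, -0.5]
width: 0.021
[-0.20826393  0.91364813 -0.49548799] 0.0210337661213819 [ 14.9  21.4 111.   -9.9  31.5 115.3]
[ 0.0004 -0.0002  0.0039  0.0192 -0.0449 -0.0115]
```

View pics/h2v.png

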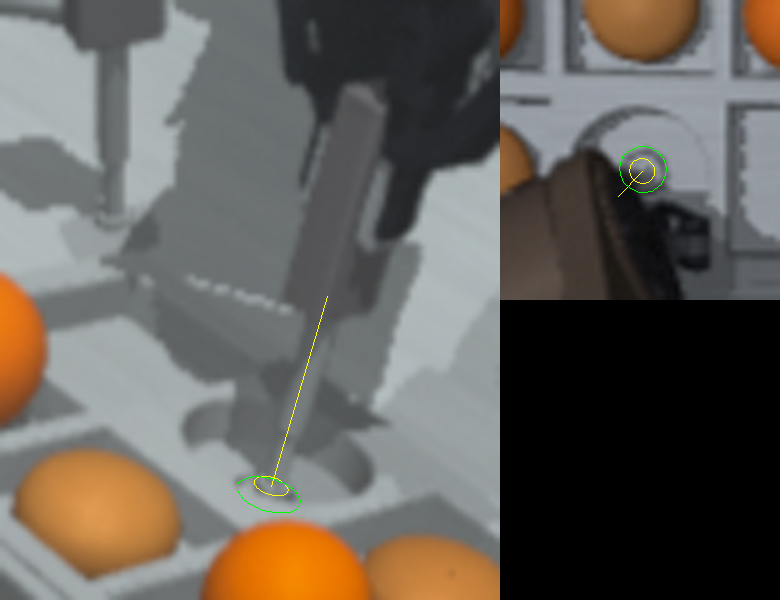

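```bash
for i in 1; do python3 -m crank '[[0,0,0.001,0,0,0,0.01],[0,0,0.002,0,0,0,0.01],[0,0,0.002,0,0,0,0.01]]'; python3 -m crank '[[0,0,0.001,0,0,0,0.01],[0,0,0.002,0,0,0,0.01],[0,0,0.002,0,0,0,0.01]]'; python3 -m crank '[[0,0,0.001,0,0,0,0.01],[0,0,0.002,0,0,0,0.01],[0,0,0.002,0,0,0,0.01]]'; python3 -m crank '[[0,0,0.001,0,0,0,0.01],[0,0,0.002,0,0,0,0.01],[0,0,0.002,0,0,0,0.01]]'; done
```

```text
t: 17.68
eef_pos: [0.5263, 0.1859, 0.2052]
eef_rot: [[0.954, -0.047, 0.297], [-0.045, -0.999, -0.014], [0.297, -0.0, -0.955]]
wrist_force: [0.4, -0.9, -1.6]
width: 0.0215
t: 18.05
eef_pos: [0.5269, 0.1858, 0.2032]
eef_rot: [[0.954, -0.047, 0.297], [-0.045, -0.999, -0.014], [0.297, -0.0, -0.955]]
wrist_force: [-0.9, -0.5, -0.7]
width: 0.0212
t: 18.42
eef_pos: [0.5275, 0.1858, 0.2013]
eef_rot: [[0.954, -0.047, 0.297], [-0.045, -0.999, -0.014], [0.297, -0.0, -0.955]]
wrist_force: [-0.5, 0.7, 0.3]
width: 0.0212
t: 18.8
eef_pos: [0.5281, 0.1858, 0.1994]
eef_rot: [[0.954, -0.047, 0.297], [-0.045, -0.999, -0.014], [0.297, -0.0, -0.955]]
wrist_force: [-1.0, 0.5, 2.0]
width: 0.0211
```

```bash
python3 -m crank '[[0,0,0.001,0,0,0,0.01],[0,0,0.002,0,0,0,0.01],[0,0,0.003,0,0,0,0.01],[0,0,0.003,0,0,0,0.01],[0,0,0.003,0,0,0,0.01]]'
python3 chk.py h3;python3 - <<'E'
from h import *
import numpy as np
F=[]
for i in range(6):
    manip.capture('top');F.append(manip.read_state()['wrist_force'])
print(np.mean(F,0))
c=np.load('pics/h3.npz')
cv2.imwrite('pics/h3w.png',cv2.resize(c['p'][140:310,190:420],None,fx=3.4,fy=3.4,interpolation=2)[:,:,::-1])
E
```

```text
t: 19.42
eef_pos: [0.529, 0.1857, 0.1966]
eef_rot: [[0.954, -0.047, 0.297], [-0.045, -0.999, -0.014], [0.297, -0.0, -0.955]]
wrist_force: [-0.5, -0.2, 2.7]
width: 0.0214
[-0.49671535 -0.18169937  2.71917155] 0.021414586758489965 [ 14.8  22.4 111.3 -10.2  30.2 115.6]
[ 0.0002 -0.0001 -0.0065  0.0005 -0.0973 -0.0166]
[-1.45066038  0.19856658  3.00388432]
```

View pics/h3v.png

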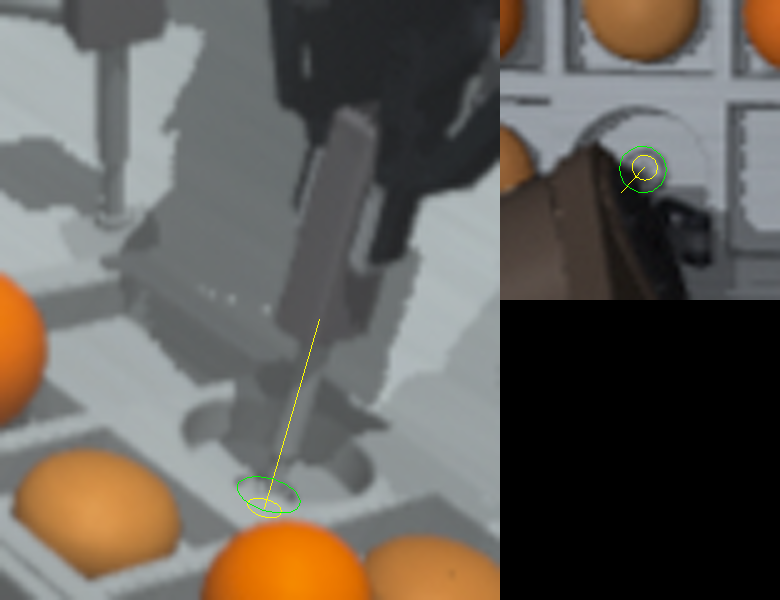

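View pics/h3w.png

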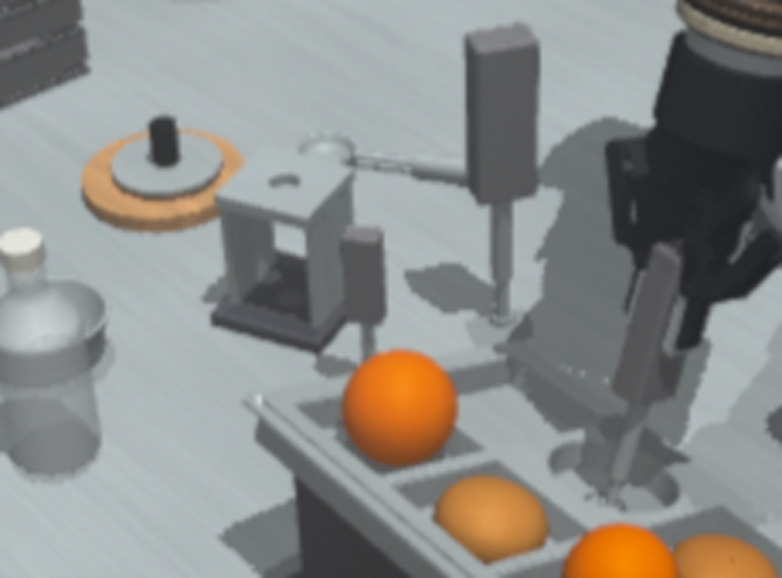

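```bash
python3 - <<'E'
from h import *
c=np.load('pics/h3.npz');t=np.load('pics/h3t.npz')
cv2.imwrite('pics/h3x.png',np.hstack([cv2.resize(c['p'][262:302,345:395],(500,400),interpolation=2),cv2.resize(t['p'][207:240,240:264],(291,400),interpolation=2)])[:,:,::-1])
E
```

```text
(no output)
```

View pics/h3x.png

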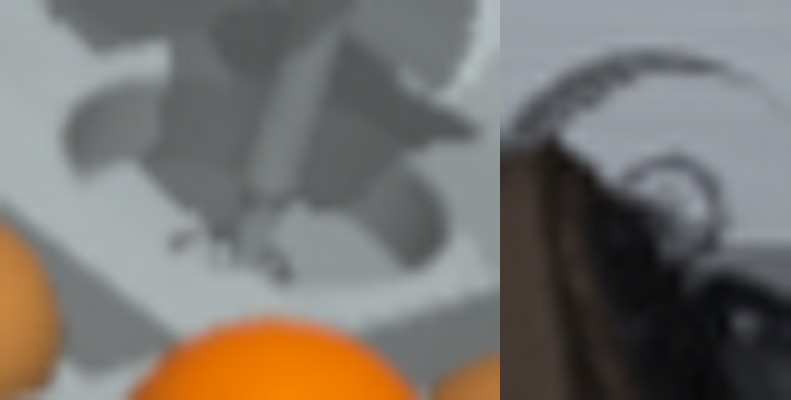

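```bash
python3 -m crank '[[0,0,0,0,0,0,0.01],[0,0,0,0,0,0,0.01],[0,0,0,0,0,0,0.01],[0,0,0,0,0,0,0.01]]'; python3 -c "
from plant import manip
manip.sign_off();s=manip.read_state();print(s['t'],s['wrist_force'],s['width'],s['eef_pos'])"
```

```text
t: 20.32
eef_pos: [0.529, 0.1857, 0.1965]
eef_rot: [[0.954, -0.047, 0.297], [-0.045, -0.999, -0.014], [0.297, -0.0, -0.955]]
wrist_force: [-1.0, 0.8, 2.8]
width: 0.0214
the job is handed in; nothing more can be done
the job is handed in; nothing more can be done
```

I lifted the cover off by its knob and set it knob up near the middle of the board. It touched down at the height I expected and I let it go. I then took the middle-sized thermometer out of its holder and held its tip on the ring in the cup, and handed the job in at about 20 s. The sign-off gives no verdict.

**Last checks:**
- **Tip push:** the axial force was about 4 N after taking off the tool's weight, which puts the tip about 7 mm in. I estimated both from the wrist force, with about 0.5–1 N of noise, and from the tool position; the joint itself can't be read.
- **Angle:** the tool was within about 0.1° of my estimate of square to the cup floor.
- **Position:** the tip looked centred on the ring in the top view. In the scene view the ring was partly hidden, but the projected tip agreed to about 2 mm.
- **Everything else:** the cover stood upright and released on the board, and nothing seen in the pictures had moved. I did not measure the bystanders individually.

**One disagreement:** the cameras put the tray about 4–5 mm lower, and the knob about 9 mm lower, than the stated dimensions. I used the stated heights, and the contact forces on the board and cup floor agreed with them.

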